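# Bring up an interlocked desk power panel

### The job

Switch on the power panel on the left-hand desk: throw all three of its levers fully over, away from the robot, and leave them there. A hidden interlock frees them one after another, in an order you can only find by feel: try a lever gently, and when it comes up against its block, leave it and try another, never pushing any part of the panel with more than 20 N. Do not disturb the other things on the desks.

Things in the scene. Friction and masses are not known exactly. Their poses are not given: they have to be found in the camera images.
- power_panel: grey switch panel, aluminium top, 100 mm deep (x) x 210 wide (y) x 50 high, fixed on the left-hand desk; place and turn vary. Origin: centre of its underside; x points away from the robot (levers are thrown on that way), y left, z up. Three like levers at y = +64, 0, -64 mm turn about y axes at x = 0, 46 mm above the table. One is free at first; thrown fully on it frees a second, that one the third
- lever_left (a joint): angle of the left lever (panel y = +64 mm): 0 = OFF, leaning 0.5 rad towards the robot; 1.0 = ON at its end stop, leaning 0.5 rad away; starts at 0 to 0.1. A free lever takes about 1 to 5 N at its cross grip all the way, and stays where it is left. Every stem is sprung: at the grip it bends about 0.5 mm per N against a stop
- grip_left (a point): centre of the left lever's black cross grip (14 mm diameter, 26 mm wide along panel y), 62 mm from the hinge; moves with the lever. Below it a steel shaft, 7 mm thick, 12 mm wide, can also be pushed, but takes more force. Hinge 46 mm above the table; the rest of the panel stays below 58 mm
- lever_middle (a joint): angle of the middle lever (panel y = +0 mm): 0 = OFF, leaning 0.5 rad towards the robot; 1.0 = ON at its end stop, leaning 0.5 rad away; starts at 0 to 0.1. A blocked lever moves to about 0.14 rad, then stops, its sprung stem only bending about 0.5 mm per N; the stop holds beyond 20 N
- grip_middle (a point): centre of the middle lever's black cross grip (14 mm diameter, 26 mm wide along panel y), 62 mm from the hinge; moves with the lever. Below it a steel shaft, 7 mm thick, 12 mm wide, can also be pushed, but takes more force. Hinge 46 mm above the table; the rest of the panel stays below 58 mm
- lever_right (a joint): angle of the right lever (panel y = -64 mm): 0 = OFF, leaning 0.5 rad towards the robot; 1.0 = ON at its end stop, leaning 0.5 rad away; starts at 0 to 0.1. Which lever is free first, second, third changes from start to start and cannot be seen. No lever springs back
- grip_right (a point): centre of the right lever's black cross grip (14 mm diameter, 26 mm wide along panel y), 62 mm from the hinge; moves with the lever. Below it a steel shaft, 7 mm thick, 12 mm wide, can also be pushed, but takes more force. Hinge 46 mm above the table; the rest of the panel stays below 58 mm
- mouse: black computer mouse 108x56x37 mm, loose on the left-hand desk; a bystander. Origin: centre of its underside
- mug: cream mug with blue dots 92x127x93 mm, loose on the left-hand desk; a bystander. Origin: centre of its underside
- stapler: green stapler 34x132x44 mm, loose at the back of the left-hand desk; a bystander. Origin: centre of its underside
- alarm_clock: black alarm clock 42x61x79 mm, loose at the back of the left-hand desk; a bystander. Origin: centre of its underside
- highlighter: orange highlighter 20x112x16 mm, loose on the right-hand desk; a bystander. Origin: centre of its underside
- eraser: blue and white eraser 23x52x14 mm, loose on the right-hand desk; a bystander. Origin: centre of its underside
- tape_dispenser: blue tape dispenser 58x156x60 mm, loose on the right-hand desk; a bystander. Origin: centre of its underside

How it is judged:
By the outcome, as a careful person would: the job done as asked, in the order asked, and still so for the second after the job is handed in, with the robot touching nothing.
It also fails if it takes over 64 s, if anything falls off the work surface, if the arm or the gripper's body presses on something with over 40 N, if the wrist force passes 120 N, or if a joint passes its speed limit or range.

### The arm

A 6-joint arm with a two-finger parallel gripper is mounted at the origin on a cart in front of the work surface, level with it; the furniture and walls round the work are solid. World frame = base frame: x ahead of the robot, y to its left, z up, the work surface at z = 0. Lengths are in m, angles in degrees, forces in N, time in s.
With the tool pointing down it reaches from about 0.325 to 0.925 m from the base axis. Payload 3.1 kg.
Tool frame: the origin (TCP) lies midway between the tips of the shut fingers; the grasp point (between the pads) lies 19 mm behind it; z points along the fingers, y is the line along which they close (so a half turn about z gives the same grasp; the last joint's range is limited). The gripper opens to 85 mm and grips with 20 to 120 N. Pads are 22 mm wide; open, the fingers measure 114 mm over their backs; the gripper's body (76 mm by 85 mm) begins 54 mm behind the grasp point. The pads swing forward as they close: fully open they stand 13 mm farther back than shut.
Start: joints at [-74.095, 12.427, 92.441, -0, 75.132, -6.429], TCP at [0.238, -0.578, 0.231] pointing down, gripper open.
Joint ranges: [-157.48, 157.48], [-44.54, 120.13], [17.64, 146.25], [-64.5, 244.5], [7.68, 150.69], [-147.95, 147.95]. Speed limits (degrees/s): [159.86, 159.86, 180, 180, 180, 180].

### API

Orientations are given as a 3x3 rotation matrix whose columns are the frame's x, y, z axes.
In Python, from bench import get_obs, snapshot, camera_info, hand_in gives the robot as it stands.
- The arm moves only by the tool carry_out, never from a script. Its argument "deltas" is a list of rows, each a list of 3 entries, a list of its own where there are three numbers: the shift along the tool's x, y, z in m, then the turn, a rotation vector about the tool's x, y, z in degrees, then the closure, from -1 (fully open) to 1 (shut). A call has exactly 5 rows; each row is the pose to reach, as a shift and turn from the pose commanded when the call began, along the tool's axes at that moment; what a row does not reach only later rows make up. A row lasts 1/10 s, in which the tool goes at most 50 mm and 8.59 degrees, less where a joint would pass 70% of its speed; a pose out of reach is approached as far as the arm can. A call with a gripper value outside its range is refused whole. The fingers move at their own pace and stop on an object; "grip_force" is the grip in N (left out, the last holds). Time passes only in rows, so rows that repeat a pose let the fingers close, or fill a call up. It gives the time, the measured TCP pose, the force, the opening and the grip force at its end, in the units of the state.
- get_obs(): the state, without advancing time (a new reading comes with each control period).
- snapshot(name): name is "side" or "top" or "wrist"; returns the picture (420x560x3 uint8, red, green, blue); there is no depth.
- camera_info(name): a dict with "fx", "fy", "cx", "cy" (pixels), "k1" (the pictures are not rectified: a ray, as slopes to the right and down, at radius r is drawn at 1 + k1 r^2 times it, then the intrinsics apply), "rvec" (rotation vector, rad) and "tvec" (3), from world to camera coordinates, as OpenCV has them; the wrist camera has in their place "hand_eye" (4x4, takes a point from camera to tool coordinates, whose origin is the TCP and whose axes are the flange's). Camera axes: x right, y down, z forward; pixel columns grow to the right and rows downward; lengths in m; the calibration is good to about 2 mm. A picture is of the moment at which its call begins: read the wrist's pose just before it. camera_info takes no time and is no camera call.
- hand_in(): hands the job in; it is judged then, once.
The state is a dict: "clock": time; "joint_pos": joint angles; "qd": joint speeds; "effort": joint torques, N m; "eef_pos": TCP position; "tcp_rot": TCP orientation; "contact_force": force on the tool from outside, world axes, zero at the start; "ft_torque": the same for the moment, N m; "gripper_width": finger opening in m; "grip_force": force on a finger pad.
Only numpy, scipy, OpenCV 4.12 (cv2) and the standard library are available. Lean on these libraries where they do the work, as an engineer would, in place of code of your own. Each camera call takes 0.05 s, during which the arm holds its last target. There are 200 camera calls.

## Working session

There is one attempt and no reset: what is moved stays moved. The work goes in short steps, Python scripts to look and compute and a tool call to move; the robot and the scene stay as the last step left them, time stands still between calls to the robot, and variables do not carry over. Pictures are saved under pics/ and viewed, at most 10 in all, crops included, and the job is handed in when it is done.

Besides the shell and the picture viewer there is one more tool, called after "Request:" in YAML: its name, and indented under it one key for each argument. carry_out: Moves the arm, as the interface text tells. Its arguments: {"type":"object","properties":{"deltas":{"type":"array","items":{"type":"array"}},"grip_force":{"type":"number"}},"required":["deltas"]}

```bash
mkdir -p pics; ls
python3 - <<'E'
from bench import *
import cv2,numpy as np
a=snapshot("top");b=snapshot("side")
cv2.imwrite("pics/top.png",a[:,:,::-1]);cv2.imwrite("pics/side.png",b[:,:,::-1])
for n in("top","side","wrist"):print(n,camera_info(n))
o=get_obs();print(o)
E
```

```text
pics
top {'fx': 446.94689179532935, 'fy': 446.94689179532935, 'cx': 288.10924657150997, 'cy': 210.35881586254595, 'k1': 0.040530098410609686, 'rvec': array([ 2.09037744, -2.08661601,  0.25093632]), 'tvec': array([0.18266578, 0.58878659, 1.23513774])}
side {'fx': 463.9108003023228, 'fy': 463.9108003023228, 'cx': 283.17414800328663, 'cy': 212.6130648208768, 'k1': -0.13810187606782917, 'rvec': array([ 2.11407002, -0.31964744,  0.16146579]), 'tvec': array([-0.46885396,  0.28182115,  1.16199522])}
wrist {'fx': 322.6528305206751, 'fy': 322.6528305206751, 'cx': 280.51016554619605, 'cy': 210.58569073619051, 'k1': -0.03410033095104804, 'hand_eye': array([[-2.50214617e-04, -9.65735503e-01, -2.59528179e-01,
         6.47717695e-02],
       [ 9.99999894e-01, -3.41843475e-04,  3.07927219e-04,
        -6.97537037e-04],
       [-3.86094263e-04, -2.59528075e-01,  9.65735486e-01,
        -1.42476001e-01],
       [ 0.00000000e+00,  0.00000000e+00,  0.00000000e+00,
         1.00000000e+00]])}
{'clock': 0.1, 'joint_pos': array([-7.40951558e+01,  1.24708778e+01,  9.25217519e+01, -3.43979584e-05,
        7.51318669e+01, -6.42639371e+00]), 'qd': array([-0.04481345,  0.02695078, -0.1707606 , -0.06650256,  0.06203403,
       -0.02509453]), 'effort': array([-7.44060890e-04, -3.98075438e+01, -3.04968452e+01, -1.03302802e-04,
        4.25501639e-03,  1.41784952e-05]), 'eef_pos': array([ 0.23731187, -0.57738651,  0.23009322]), 'tcp_rot': array([[ 9.25002713e-01,  3.79960031e-01, -5.96013929e-04],
       [ 3.79960421e-01, -9.25000385e-01,  2.08953454e-03],
       [ 2.42626494e-04, -2.15928682e-03, -9.99997639e-01]]), 'contact_force': array([-0.44454637,  0.58645422,  0.35948706]), 'ft_torque': array([-0.02373842, -0.06038491, -0.00837441]), 'grip_force': 0.0, 'gripper_width': 0.08574021043398475}
```

View pics/top.png

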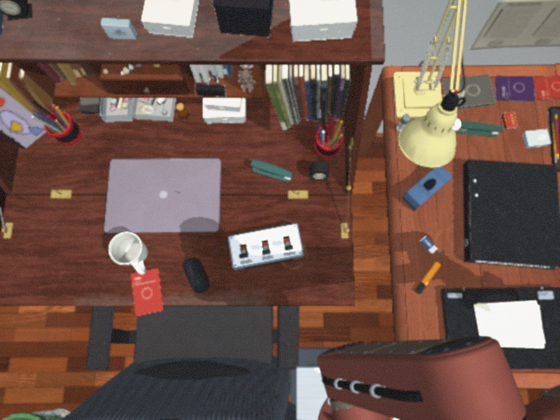

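View pics/side.png

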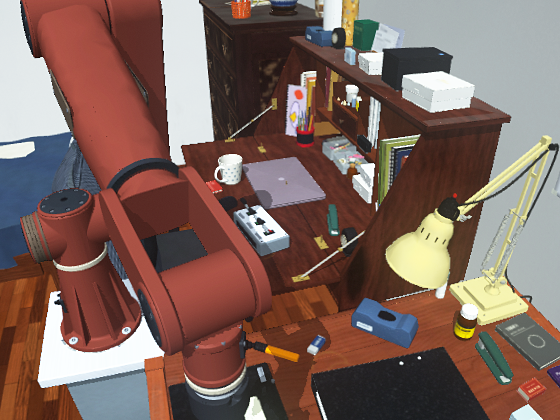

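The top picture shows the panel at about (265,246), with the black grips near (243,250), (266,246) and (288,242). The mouse is just left of it at (197,275), and a brass stay is at (348,190) to its right. I'll crop in closer and locate the panel by its bright top.

```bash
cat > h.py <<'E'
import numpy as np,cv2
from bench import *
def ray(n,uv,o=None):
    c=camera_info(n);p=np.array([(uv[0]-c['cx'])/c['fx'],(uv[1]-c['cy'])/c['fy']]);q=p.copy()
    for _ in range(20): q=p/(1+c['k1']*(q@q))
    d=np.array([*q,1.])
    if n=="wrist":
        H=c['hand_eye'];R=np.array(o['tcp_rot']);return R@H[:3,3]+o['eef_pos'],R@H[:3,:3]@d
    R=cv2.Rodrigues(c['rvec'])[0];return -R.T@c['tvec'],R.T@d
def onz(n,uv,z,o=None):
    p,d=ray(n,uv,o);return p+d*(z-p[2])/d[2]
def proj(n,P,o=None):
    c=camera_info(n)
    if n=="wrist":
        H=c['hand_eye'];R=np.array(o['tcp_rot']);x=H[:3,:3].T@(R.T@(np.array(P)-o['eef_pos'])-H[:3,3])
    else: x=cv2.Rodrigues(c['rvec'])[0]@P+c['tvec']
    q=x[:2]/x[2];q=q*(1+c['k1']*(q@q));return q*c['fx']+[c['cx'],c['cy']]
E
python3 - <<'E'
from h import *
a=cv2.imread("pics/top.png");b=cv2.imread("pics/side.png")
A=cv2.resize(a[205:290,170:360],None,fx=4,fy=4,interpolation=2);cv2.imwrite("pics/tc.png",A)
B=cv2.resize(b[190:290,220:370],None,fx=5,fy=5,interpolation=2)
cv2.imwrite("pics/sc.png",B)
m=((a.min(2)>120)).astype(np.uint8)
m=cv2.morphologyEx(m,cv2.MORPH_CLOSE,np.ones((9,9)))
for c in cv2.findContours(m,0,2)[0]:
    r=cv2.minAreaRect(c)
    if abs(r[0][0]-265)<15 and abs(r[0][1]-246)<15:
        bx=cv2.boxPoints(r);print(r);P=[onz("top",p,.05) for p in bx];print(np.round(P,4),np.mean(P,0))
print('stay',onz("top",(345,230),0),onz("top",(352,140),.2),onz("top",(197,275),.03))
E
```

```text
((265.1039733886719, 245.17071533203125), (32.46394729614258, 71.71070861816406), 79.2156982421875)
[[0.5166 0.3637 0.05  ]
 [0.5572 0.1566 0.05  ]
 [0.4623 0.1392 0.05  ]
 [0.4231 0.3427 0.05  ]] [0.48978824 0.25054849 0.05      ]
stay [0.54501921 0.0101005  0.        ] [0.75521922 0.00869822 0.2       ] [0.40458071 0.4492747  0.03      ]
```

View pics/tc.png

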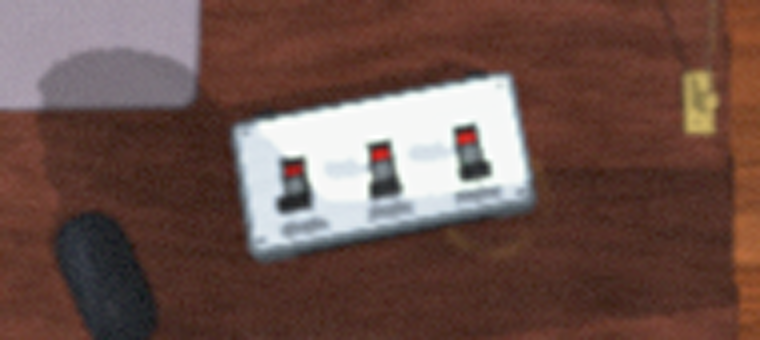

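View pics/sc.png

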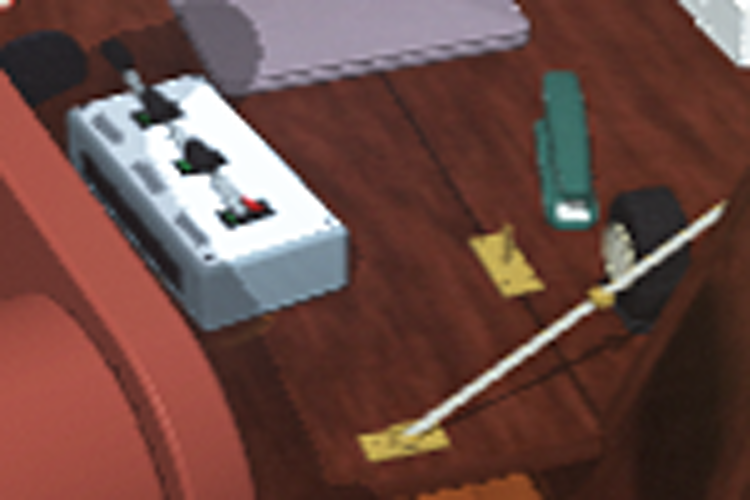

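The crops show three levers leaning towards the robot, with grips near tc.png (293,200), (383,185) and (474,168). The panel's yaw is about 11° and its centre about (0.490, 0.2505). I'll push with shut fingers, pointing down with tool y along panel x, and approach round the front of the hutch wall.

```bash
cat > plan.py <<'E'
import sys,numpy as np
# plan x y z psi -> x y z psi in 5 rows (tool down; tool z = -Z)
def plan(a,b):
    a=np.array(a);b=np.array(b);d=b-a;p=np.radians(a[3])
    s=np.array([d[0]*np.cos(p)+d[1]*np.sin(p),d[0]*np.sin(p)-d[1]*np.cos(p),-d[2]])
    print("total",np.round(s,4),"turn z",-d[3],"per row mm",np.linalg.norm(s)*200)
    for i in range(1,6): print(np.round(s*i/5,3).tolist(),[0,0,round(-d[3]*i/5,1)])
W=[[.238,-.578,.231,22.33],[.40,-.39,.231,60.],[.47,-.15,.231,100.],[.47,.08,.231,101.],[.41,.24,.231,101.]]
if __name__=="__main__":
    for a,b in zip(W,W[1:]): plan(a,b)
E
python3 plan.py
```

```text
total [ 0.2213 -0.1124 -0.    ] turn z -37.67 per row mm 49.63385941068858
[0.044, -0.022, -0.0] [0, 0, np.float64(-7.5)]
[0.089, -0.045, -0.0] [0, 0, np.float64(-15.1)]
[0.133, -0.067, -0.0] [0, 0, np.float64(-22.6)]
[0.177, -0.09, -0.0] [0, 0, np.float64(-30.1)]
[0.221, -0.112, -0.0] [0, 0, np.float64(-37.7)]
total [ 0.2428 -0.0594 -0.    ] turn z -40.0 per row mm 50.0
[0.049, -0.012, -0.0] [0, 0, np.float64(-8.0)]
[0.097, -0.024, -0.0] [0, 0, np.float64(-16.0)]
[0.146, -0.036, -0.0] [0, 0, np.float64(-24.0)]
[0.194, -0.048, -0.0] [0, 0, np.float64(-32.0)]
[0.243, -0.059, -0.0] [0, 0, np.float64(-40.0)]
total [ 0.2265  0.0399 -0.    ] turn z -1.0 per row mm 45.99999999999999
[0.045, 0.008, -0.0] [0, 0, np.float64(-0.2)]
[0.091, 0.016, -0.0] [0, 0, np.float64(-0.4)]
[0.136, 0.024, -0.0] [0, 0, np.float64(-0.6)]
[0.181, 0.032, -0.0] [0, 0, np.float64(-0.8)]
[0.227, 0.04, -0.0] [0, 0, np.float64(-1.0)]
total [ 0.1685 -0.0284 -0.    ] turn z -0.0 per row mm 34.17601498127012
[0.034, -0.006, -0.0] [0, 0, np.float64(-0.0)]
[0.067, -0.011, -0.0] [0, 0, np.float64(-0.0)]
[0.101, -0.017, -0.0] [0, 0, np.float64(-0.0)]
[0.135, -0.023, -0.0] [0, 0, np.float64(-0.0)]
[0.169, -0.028, -0.0] [0, 0, np.float64(-0.0)]
```

Request:
carry_out:
  deltas:
    - [[0.044,-0.022,0],[0,0,-7.5],1]
    - [[0.088,-0.045,0],[0,0,-15],1]
    - [[0.133,-0.067,0],[0,0,-22.6],1]
    - [[0.177,-0.09,0],[0,0,-30.1],1]
    - [[0.221,-0.112,0],[0,0,-37.7],1]
  grip_force: 40

```text
clock: 0.6
eef_pos: [0.4001, -0.3886, 0.2308]
tcp_rot: [[0.495, 0.869, -0.0], [0.869, -0.495, 0.001], [0.0, -0.001, -1.0]]
contact_force: [1.5, -1.7, -0.6]
gripper_width: 0.0121
grip_force: 0.0
```

Request:
carry_out:
  deltas:
    - [[0.049,-0.012,0],[0,0,-8],1]
    - [[0.097,-0.024,0],[0,0,-16],1]
    - [[0.146,-0.036,0],[0,0,-24],1]
    - [[0.194,-0.048,0],[0,0,-32],1]
    - [[0.243,-0.059,0],[0,0,-40],1]

```text
clock: 1.1
eef_pos: [0.4694, -0.1486, 0.2309]
tcp_rot: [[-0.18, 0.984, -0.0], [0.984, 0.18, 0.0], [0.0, -0.0, -1.0]]
contact_force: [0.6, 0.6, 1.1]
gripper_width: -0.0
grip_force: 0.0
```

Request:
carry_out:
  deltas:
    - [[0.045,0.008,0],[0,0,-0.2],1]
    - [[0.091,0.016,0],[0,0,-0.4],1]
    - [[0.136,0.024,0],[0,0,-0.6],1]
    - [[0.181,0.032,0],[0,0,-0.8],1]
    - [[0.227,0.04,0],[0,0,-1],1]

```text
clock: 1.6
eef_pos: [0.4688, 0.0815, 0.231]
tcp_rot: [[-0.191, 0.982, -0.0], [0.982, 0.191, -0.0], [-0.0, -0.0, -1.0]]
contact_force: [1.1, -0.1, 0.2]
gripper_width: 0.0002
grip_force: 0.0
```

Request:
carry_out:
  deltas:
    - [[0.034,-0.006,0],[0,0,0],1]
    - [[0.067,-0.011,0],[0,0,0],1]
    - [[0.101,-0.017,0],[0,0,0],1]
    - [[0.169,-0.028,0],[0,0,0],1]
    - [[0.169,-0.028,0],[0,0,0],1]

```text
clock: 2.1
eef_pos: [0.4076, 0.2431, 0.2309]
tcp_rot: [[-0.194, 0.981, -0.001], [0.981, 0.194, 0.001], [0.001, -0.001, -1.0]]
contact_force: [0.4, 1.4, -0.0]
gripper_width: -0.0003
grip_force: 0.0
```

Run:
```python
from h import *
o=get_obs();a=snapshot("wrist");print(o['eef_pos'],o['joint_pos'],o['contact_force'])
import pickle;pickle.dump(o,open("o1.pkl","wb"))
b=a[:,:,::-1].copy();cv2.imwrite("pics/w1raw.png",b)
ex=np.array([.9816,.1908,0]);ey=np.array([-.1908,.9816,0]);c=np.array([.49,.2505,0])
for x in(-.05,.05):
  for y in (-.105,.105):
    cv2.circle(b,tuple(int(v) for v in proj("wrist",c+x*ex+y*ey+[0,0,.05],o)),3,(0,0,255),1)
for y in(-.064,0,.064):cv2.circle(b,tuple(int(v) for v in proj("wrist",c-.0297*ex+y*ey+[0,0,.1004],o)),3,(255,0,255),1)
cv2.imwrite("pics/w1.png",b)
```

```text
[0.40758266 0.24305465 0.23087293] [ 2.22660315e+01 -6.37222288e+00  1.12148943e+02  9.67648311e-02
  7.42734760e+01  1.10407963e+01] [ 0.43604221  1.40069107 -0.01810484]
```

View pics/w1.png

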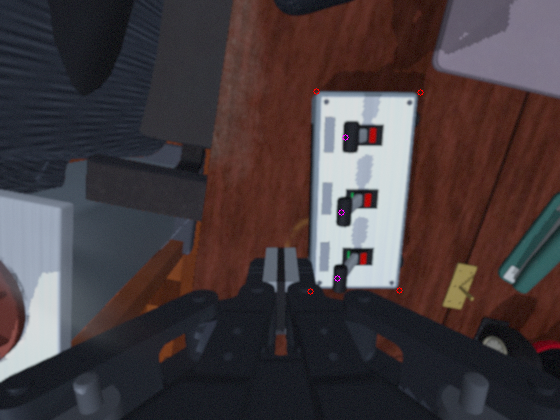

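The wrist picture shows the panel at (311–418, 92–290), with the predicted points within a few pixels; the yaw looks slightly smaller than I had it. I'll refine from this image.

Run:
```python
from h import *
import pickle
o=pickle.load(open("o1.pkl","rb"));a=cv2.imread("pics/w1raw.png")
m=(a.min(2)>130).astype(np.uint8);m[:85]=0;m[:,:300]=0;m[300:]=0;m[:,425:]=0
m=cv2.morphologyEx(m,cv2.MORPH_CLOSE,np.ones((15,15)))
c=max(cv2.findContours(m,0,2)[0],key=cv2.contourArea);r=cv2.minAreaRect(c)
q=cv2.approxPolyDP(cv2.convexHull(c),6,True)[:,0];print(q)
P=np.array([onz("wrist",p,.05,o) for p in q]);print(P.round(4))
rr=cv2.minAreaRect((P[:,:2]*1000).astype(np.float32));print(rr)
# grips (dark blobs on the panel)
d=(a.max(2)<60).astype(np.uint8);d[:100]=0;d[292:]=0;d[:,:325]=0;d[:,362:]=0
n,l,s,ce=cv2.connectedComponentsWithStats(d)
for i in range(1,n):
    if s[i,4]>60: print(s[i],ce[i],onz("wrist",ce[i],.103,o).round(4))
```

```text
[[413  96]
 [396 284]
 [321 286]
 [314 267]
 [320  96]]
[[0.5128 0.3584 0.05  ]
 [0.5529 0.1645 0.05  ]
 [0.4714 0.1463 0.05  ]
 [0.4587 0.1672 0.05  ]
 [0.4255 0.3406 0.05  ]]
((488.0870361328125, 251.61805725097656), (91.7479248046875, 199.61703491210938), 11.690317153930664)
[344 122  18  30 409] [351.07090465 136.45476773] [0.4524 0.3094 0.103 ]
[337 190  25  36 398] [345.17336683 208.39698492] [0.4625 0.2493 0.103 ]
[332 249  30  43 451] [343.14634146 273.99334812] [0.476  0.1885 0.103 ]
```

Request:
carry_out:
  deltas:
    - [[0.02,0.003,0.03],[0,0,0],1]
    - [[0.04,0.006,0.06],[0,0,0],1]
    - [[0.0595,0.0105,0.1],[0,0,0],1]
    - [[0.0595,0.0105,0.136],[0,0,0],1]
    - [[0.0595,0.0105,0.136],[0,0,0],1]

```text
clock: 2.65
eef_pos: [0.4035, 0.2979, 0.0893]
tcp_rot: [[-0.192, 0.981, -0.012], [0.981, 0.192, -0.007], [-0.004, -0.013, -1.0]]
contact_force: [-0.5, -0.5, -0.3]
gripper_width: -0.0002
grip_force: 0.0
```

Run:
```python
from h import *
o=get_obs();b=snapshot("wrist")[:,:,::-1];cv2.imwrite("pics/w2.png",b)
o=get_obs();print(o['eef_pos'],o['contact_force'],o['tcp_rot'][:,0])
```

```text
[0.40577315 0.29884302 0.09232583] [ 0.12498699 -0.08315745  0.33625046] [-0.19152423  0.98148416 -0.00270403]
```

View pics/w2.png

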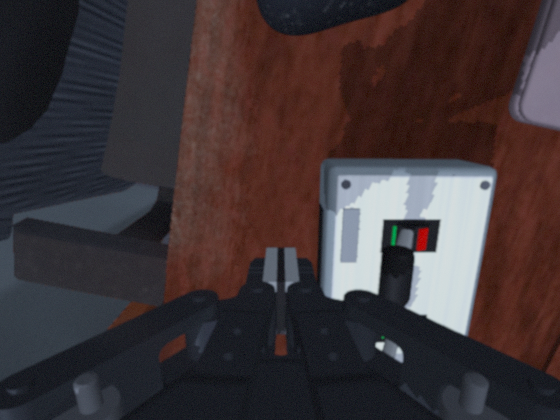

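The picture shows the left grip at (397,250–302), to the right of the shut fingertips at (281,250), with clear space between them. I'll check the sideways alignment in numbers.

Run:
```python
from h import *
o=get_obs();print(o['eef_pos'],o['contact_force'])
a=cv2.imread("pics/w2.png")
d=(a.max(2)<60).astype(np.uint8)[:, 375:420];d[:235]=0;d[315:]=0
d[:, :]=d;n,l,s,ce=cv2.connectedComponentsWithStats(d);print(s[1:],ce[1:])
R=o['tcp_rot']
for uv in((397,250),(397,275),(397,302),(383,275),(411,275)):
    P=onz("wrist",uv,.103,o);print(uv,(R.T@(P-o['eef_pos'])).round(4))
print(proj("wrist",o['eef_pos'],o))
```

```text
[0.40577315 0.29884302 0.09232583] [ 0.12498699 -0.08315745  0.33625046]
[[   0  235   42   80 2273]
 [  22  235    2    4    5]
 [  21  240    1    2    2]] [[ 19.55697316 278.68763748]
 [ 22.2        236.2       ]
 [ 21.         240.5       ]]
(397, 250) [ 0.0128  0.0501 -0.0111]
(397, 275) [ 0.0008  0.0513 -0.0111]
(397, 302) [-0.0129  0.0527 -0.011 ]
(383, 275) [ 0.0008  0.045  -0.011 ]
(411, 275) [ 0.0008  0.0576 -0.0111]
[282.47680234 266.41700044]
```

Request:
carry_out:
  deltas:
    - [[0,0.008,0],[0,0,0],1]
    - [[0,0.016,0],[0,0,0],1]
    - [[0,0.02,0],[0,0,0],1]
    - [[0,0.022,0],[0,0,0],1]
    - [[0,0.022,0],[0,0,0],1]

```text
clock: 3.2
eef_pos: [0.4312, 0.3051, 0.0963]
tcp_rot: [[-0.191, 0.982, 0.002], [0.982, 0.191, 0.001], [0.001, 0.002, -1.0]]
contact_force: [-0.4, -0.4, -0.1]
gripper_width: 0.0
grip_force: 0.0
```

Request:
carry_out:
  deltas:
    - [[0,0.002,0],[0,0,0],1]
    - [[0,0.004,0],[0,0,0],1]
    - [[0,0.006,0],[0,0,0],1]
    - [[0,0.008,0],[0,0,0],1]
    - [[0,0.008,0],[0,0,0],1]

```text
clock: 3.7
eef_pos: [0.4365, 0.3063, 0.0963]
tcp_rot: [[-0.191, 0.981, -0.004], [0.981, 0.191, -0.001], [-0.0, -0.004, -1.0]]
contact_force: [-6.7, -1.8, 9.8]
gripper_width: 0.0004
grip_force: 5.0
```

The upward part of the force shows that the tip's rounded edge is riding on the grip. I'll back off, go lower and retry.

Request:
carry_out:
  deltas:
    - [[0,-0.006,0],[0,0,0],1]
    - [[0,-0.01,0],[0,0,0],1]
    - [[0,-0.01,0.006],[0,0,0],1]
    - [[0,-0.01,0.012],[0,0,0],1]
    - [[0,-0.01,0.012],[0,0,0],1]

```text
clock: 4.2
eef_pos: [0.4272, 0.3039, 0.0817]
tcp_rot: [[-0.191, 0.982, -0.002], [0.982, 0.191, -0.001], [-0.001, -0.003, -1.0]]
contact_force: [-0.3, -0.2, 0.1]
gripper_width: 0.0001
grip_force: 0.0
```

Request:
carry_out:
  deltas:
    - [[0,0.003,0],[0,0,0],1]
    - [[0,0.006,0],[0,0,0],1]
    - [[0,0.008,0],[0,0,0],1]
    - [[0,0.01,0],[0,0,0],1]
    - [[0,0.01,0],[0,0,0],1]

```text
clock: 4.7
eef_pos: [0.4377, 0.3064, 0.0835]
tcp_rot: [[-0.191, 0.982, -0.001], [0.982, 0.191, -0.0], [-0.0, -0.001, -1.0]]
contact_force: [-3.9, -0.3, 2.7]
gripper_width: 0.0003
grip_force: 2.1
```

Request:
carry_out:
  deltas:
    - [[0,0.001,0],[0,0,0],1]
    - [[0,0.002,0],[0,0,0],1]
    - [[0,0.003,0],[0,0,0],1]
    - [[0,0.004,0],[0,0,0],1]
    - [[0,0.004,0],[0,0,0],1]

```text
clock: 5.2
eef_pos: [0.4398, 0.3068, 0.0833]
tcp_rot: [[-0.191, 0.981, -0.005], [0.982, 0.191, -0.001], [-0.0, -0.005, -1.0]]
contact_force: [-7.9, -2.6, 7.6]
gripper_width: -0.0
grip_force: 4.5
```

Left is blocked: the force rises about 2 N/mm. I'll move to the middle lever.

Request:
carry_out:
  deltas:
    - [[0,-0.012,0],[0,0,0],1]
    - [[0,-0.024,0],[0,0,0],1]
    - [[-0.032,-0.024,0],[0,0,0],1]
    - [[-0.064,-0.024,0],[0,0,0],1]
    - [[-0.064,-0.024,0],[0,0,0],1]

```text
clock: 5.7
eef_pos: [0.4306, 0.2373, 0.083]
tcp_rot: [[-0.189, 0.982, 0.001], [0.982, 0.189, -0.001], [-0.001, 0.001, -1.0]]
contact_force: [-0.2, 0.6, -0.3]
gripper_width: -0.0002
grip_force: 0.0
```

Request:
carry_out:
  deltas:
    - [[0,0.006,0],[0,0,0],1]
    - [[0,0.012,0],[0,0,0],1]
    - [[0,0.016,0],[0,0,0],1]
    - [[0,0.018,0],[0,0,0],1]
    - [[0,0.02,0],[0,0,0],1]

```text
clock: 6.2
eef_pos: [0.4497, 0.2441, 0.0831]
tcp_rot: [[-0.192, 0.981, -0.002], [0.981, 0.192, -0.0], [0.0, -0.002, -1.0]]
contact_force: [-4.8, -0.4, 2.7]
gripper_width: -0.0003
grip_force: 2.0
```

Request:
carry_out:
  deltas:
    - [[0,0.001,0],[0,0,0],1]
    - [[0,0.002,0],[0,0,0],1]
    - [[0,0.003,0],[0,0,0],1]
    - [[0,0.004,0],[0,0,0],1]
    - [[0,0.004,0],[0,0,0],1]

```text
clock: 6.7
eef_pos: [0.452, 0.2443, 0.0831]
tcp_rot: [[-0.192, 0.981, -0.005], [0.981, 0.192, -0.001], [0.0, -0.005, -1.0]]
contact_force: [-7.5, -2.3, 7.8]
gripper_width: 0.0002
grip_force: 4.4
```

Middle is blocked too, with the same signature. Now the right lever.

Request:
carry_out:
  deltas:
    - [[0,-0.012,0],[0,0,0],1]
    - [[0,-0.024,0],[0,0,0],1]
    - [[-0.032,-0.024,0],[0,0,0],1]
    - [[-0.064,-0.024,0],[0,0,0],1]
    - [[-0.064,-0.024,0],[0,0,0],1]

```text
clock: 7.2
eef_pos: [0.4432, 0.1746, 0.0833]
tcp_rot: [[-0.189, 0.982, 0.002], [0.982, 0.189, -0.001], [-0.001, 0.002, -1.0]]
contact_force: [0.6, 0.5, -0.3]
gripper_width: -0.0
grip_force: 0.0
```

Request:
carry_out:
  deltas:
    - [[0,0.006,0],[0,0,0],1]
    - [[0,0.012,0],[0,0,0],1]
    - [[0,0.016,0],[0,0,0],1]
    - [[0,0.018,0],[0,0,0],1]
    - [[0,0.02,0],[0,0,0],1]

```text
clock: 7.7
eef_pos: [0.4619, 0.1813, 0.0831]
tcp_rot: [[-0.192, 0.981, -0.002], [0.981, 0.192, -0.0], [0.0, -0.002, -1.0]]
contact_force: [-4.0, -0.8, 2.7]
gripper_width: 0.0002
grip_force: 2.0
```

Request:
carry_out:
  deltas:
    - [[0,0.001,0],[0,0,0],1]
    - [[0,0.002,0],[0,0,0],1]
    - [[0,0.003,0],[0,0,0],1]
    - [[0,0.004,0],[0,0,0],1]
    - [[0,0.004,0],[0,0,0],1]

```text
clock: 8.2
eef_pos: [0.4667, 0.1816, 0.0834]
tcp_rot: [[-0.191, 0.982, 0.001], [0.982, 0.191, 0.0], [0.0, 0.001, -1.0]]
contact_force: [-2.6, 0.2, 2.1]
gripper_width: -0.0004
grip_force: 1.4
```

Right is free, so I'll throw it.

Request:
carry_out:
  deltas:
    - [[0,0.004,-0.001],[0,0,0],1]
    - [[0,0.008,-0.002],[0,0,0],1]
    - [[0,0.012,-0.003],[0,0,0],1]
    - [[0,0.016,-0.004],[0,0,0],1]
    - [[0,0.02,-0.005],[0,0,0],1]

```text
clock: 8.7
eef_pos: [0.4853, 0.1852, 0.0875]
tcp_rot: [[-0.191, 0.982, -0.002], [0.982, 0.191, -0.0], [-0.0, -0.002, -1.0]]
contact_force: [-3.5, -0.3, -2.4]
gripper_width: 0.0
grip_force: 2.0
```

Request:
carry_out:
  deltas:
    - [[0,0.004,0],[0,0,0],1]
    - [[0,0.008,0],[0,0,0],1]
    - [[0,0.012,0],[0,0,0],1]
    - [[0,0.015,0],[0,0,0],1]
    - [[0,0.018,0],[0,0,0],1]

```text
clock: 9.2
eef_pos: [0.5041, 0.1887, 0.0883]
tcp_rot: [[-0.191, 0.982, 0.0], [0.982, 0.191, -0.0], [-0.0, 0.0, -1.0]]
contact_force: [-2.3, -0.9, -2.5]
gripper_width: 0.0001
grip_force: 1.4
```

Request:
carry_out:
  deltas:
    - [[0,0.0015,0],[0,0,0],1]
    - [[0,0.003,0],[0,0,0],1]
    - [[0,0.0045,0],[0,0,0],1]
    - [[0,0.006,0],[0,0,0],1]
    - [[0,0.006,0],[0,0,0],1]

```text
clock: 9.7
eef_pos: [0.5097, 0.19, 0.0883]
tcp_rot: [[-0.191, 0.982, 0.0], [0.982, 0.191, -0.0], [-0.0, 0.0, -1.0]]
contact_force: [-2.3, -0.7, -1.5]
gripper_width: 0.0005
grip_force: 1.3
```

Request:
carry_out:
  deltas:
    - [[0,0.001,0],[0,0,0],1]
    - [[0,0.002,0],[0,0,0],1]
    - [[0,0.003,0],[0,0,0],1]
    - [[0,0.003,0],[0,0,0],1]
    - [[0,0.003,0],[0,0,0],1]

```text
clock: 10.2
eef_pos: [0.5125, 0.1905, 0.0882]
tcp_rot: [[-0.191, 0.982, -0.0], [0.982, 0.191, -0.0], [-0.0, -0.0, -1.0]]
contact_force: [-2.9, -0.4, -3.2]
gripper_width: 0.0001
grip_force: 1.6
```

Request:
carry_out:
  deltas:
    - [[0,0.001,0],[0,0,0],1]
    - [[0,0.002,0],[0,0,0],1]
    - [[0,0.003,0],[0,0,0],1]
    - [[0,0.003,0],[0,0,0],1]
    - [[0,0.003,0],[0,0,0],1]

```text
clock: 10.7
eef_pos: [0.514, 0.1908, 0.0877]
tcp_rot: [[-0.191, 0.981, -0.004], [0.982, 0.191, -0.001], [-0.0, -0.004, -1.0]]
contact_force: [-5.1, -0.7, -1.5]
gripper_width: -0.0
grip_force: 3.1
```

Request:
carry_out:
  deltas:
    - [[0,0.001,0],[0,0,0],1]
    - [[0,0.002,0],[0,0,0],1]
    - [[0,0.0025,0],[0,0,0],1]
    - [[0,0.0025,0],[0,0,0],1]
    - [[0,0.0025,0],[0,0,0],1]

```text
clock: 11.2
eef_pos: [0.515, 0.191, 0.0872]
tcp_rot: [[-0.191, 0.981, -0.007], [0.981, 0.191, -0.002], [-0.0, -0.007, -1.0]]
contact_force: [-8.2, -0.9, -1.1]
gripper_width: -0.0002
grip_force: 4.3
```

At the stop, with the force climbing to 8 N. Back off, then the middle lever.

Request:
carry_out:
  deltas:
    - [[0,-0.03,0],[0,0,0],1]
    - [[0,-0.0765,0],[0,0,0],1]
    - [[0,-0.0765,0.005],[0,0,0],1]
    - [[0.035,-0.0765,0.005],[0,0,0],1]
    - [[0.064,-0.0765,0.005],[0,0,0],1]

```text
clock: 11.7
eef_pos: [0.4336, 0.2413, 0.0853]
tcp_rot: [[-0.189, 0.982, 0.008], [0.982, 0.189, 0.003], [0.002, 0.008, -1.0]]
contact_force: [0.3, -0.8, -0.5]
gripper_width: 0.0002
grip_force: 0.0
```

Request:
carry_out:
  deltas:
    - [[0,0,0],[0,0,0],1]
    - [[0,0.007,0],[0,0,0],1]
    - [[0,0.014,0],[0,0,0],1]
    - [[0,0.018,0],[0,0,0],1]
    - [[0,0.02,0],[0,0,0],1]

```text
clock: 12.2
eef_pos: [0.4504, 0.2429, 0.0834]
tcp_rot: [[-0.19, 0.982, -0.002], [0.982, 0.19, -0.0], [-0.0, -0.002, -1.0]]
contact_force: [-4.3, -0.9, 3.0]
gripper_width: -0.0001
grip_force: 2.1
```

Request:
carry_out:
  deltas:
    - [[0,0.001,0],[0,0,0],1]
    - [[0,0.002,0],[0,0,0],1]
    - [[0,0.003,0],[0,0,0],1]
    - [[0,0.004,0],[0,0,0],1]
    - [[0,0.004,0],[0,0,0],1]

```text
clock: 12.7
eef_pos: [0.4518, 0.2434, 0.0829]
tcp_rot: [[-0.191, 0.982, -0.006], [0.982, 0.191, -0.002], [-0.001, -0.006, -1.0]]
contact_force: [-8.0, -3.2, 6.9]
gripper_width: -0.0002
grip_force: 4.1
```

Middle is still blocked, so left.

Request:
carry_out:
  deltas:
    - [[0,-0.012,0],[0,0,0],1]
    - [[0,-0.024,0],[0,0,0],1]
    - [[0.032,-0.024,0],[0,0,0],1]
    - [[0.064,-0.024,0],[0,0,0],1]
    - [[0.064,-0.024,0],[0,0,0],1]

```text
clock: 13.2
eef_pos: [0.4178, 0.3051, 0.0837]
tcp_rot: [[-0.194, 0.981, 0.002], [0.981, 0.194, 0.002], [0.002, 0.003, -1.0]]
contact_force: [-0.3, -1.0, -0.8]
gripper_width: -0.0002
grip_force: 0.0
```

Request:
carry_out:
  deltas:
    - [[0,0.006,0],[0,0,0],1]
    - [[0,0.012,0],[0,0,0],1]
    - [[0,0.016,0],[0,0,0],1]
    - [[0,0.018,0],[0,0,0],1]
    - [[0,0.02,0],[0,0,0],1]

```text
clock: 13.7
eef_pos: [0.4378, 0.3057, 0.0832]
tcp_rot: [[-0.19, 0.982, -0.002], [0.982, 0.19, -0.001], [-0.0, -0.002, -1.0]]
contact_force: [-2.9, -0.9, 3.3]
gripper_width: 0.0001
grip_force: 1.6
```

Request:
carry_out:
  deltas:
    - [[0,0.001,0],[0,0,0],1]
    - [[0,0.002,0],[0,0,0],1]
    - [[0,0.003,0],[0,0,0],1]
    - [[0,0.004,0],[0,0,0],1]
    - [[0,0.004,0],[0,0,0],1]

```text
clock: 14.2
eef_pos: [0.442, 0.3072, 0.0833]
tcp_rot: [[-0.191, 0.981, 0.0], [0.981, 0.191, -0.0], [-0.0, 0.0, -1.0]]
contact_force: [-2.8, -1.6, 2.5]
gripper_width: -0.0002
grip_force: 1.6
```

Left is free now, so I'll throw it the same way.

Request:
carry_out:
  deltas:
    - [[0,0.004,-0.001],[0,0,0],1]
    - [[0,0.008,-0.002],[0,0,0],1]
    - [[0,0.012,-0.003],[0,0,0],1]
    - [[0,0.016,-0.004],[0,0,0],1]
    - [[0,0.02,-0.005],[0,0,0],1]

```text
clock: 14.7
eef_pos: [0.4609, 0.3108, 0.0875]
tcp_rot: [[-0.191, 0.982, -0.002], [0.982, 0.191, -0.001], [-0.0, -0.002, -1.0]]
contact_force: [-5.1, -1.0, -2.7]
gripper_width: -0.0003
grip_force: 2.1
```

Request:
carry_out:
  deltas:
    - [[0,0.004,0],[0,0,0],1]
    - [[0,0.008,0],[0,0,0],1]
    - [[0,0.012,0],[0,0,0],1]
    - [[0,0.015,0],[0,0,0],1]
    - [[0,0.018,0],[0,0,0],1]

```text
clock: 15.2
eef_pos: [0.4796, 0.3145, 0.0882]
tcp_rot: [[-0.191, 0.982, 0.0], [0.982, 0.191, 0.0], [0.0, 0.0, -1.0]]
contact_force: [-2.4, -0.7, -2.4]
gripper_width: -0.0004
grip_force: 1.4
```

Request:
carry_out:
  deltas:
    - [[0,0.002,0],[0,0,0],1]
    - [[0,0.004,0],[0,0,0],1]
    - [[0,0.006,0],[0,0,0],1]
    - [[0,0.008,0],[0,0,0],1]
    - [[0,0.009,0],[0,0,0],1]

```text
clock: 15.7
eef_pos: [0.4879, 0.3161, 0.0881]
tcp_rot: [[-0.191, 0.982, -0.001], [0.982, 0.191, -0.0], [-0.0, -0.001, -1.0]]
contact_force: [-2.8, -0.9, -2.3]
gripper_width: -0.0001
grip_force: 1.7
```

Request:
carry_out:
  deltas:
    - [[0,0.001,0],[0,0,0],1]
    - [[0,0.002,0],[0,0,0],1]
    - [[0,0.003,0],[0,0,0],1]
    - [[0,0.003,0],[0,0,0],1]
    - [[0,0.003,0],[0,0,0],1]

```text
clock: 16.2
eef_pos: [0.4893, 0.3164, 0.0876]
tcp_rot: [[-0.191, 0.981, -0.004], [0.981, 0.191, -0.001], [-0.0, -0.004, -1.0]]
contact_force: [-5.9, -0.6, -2.5]
gripper_width: 0.0005
grip_force: 3.0
```

Request:
carry_out:
  deltas:
    - [[0,0.001,0],[0,0,0],1]
    - [[0,0.002,0],[0,0,0],1]
    - [[0,0.003,0],[0,0,0],1]
    - [[0,0.003,0],[0,0,0],1]
    - [[0,0.003,0],[0,0,0],1]

```text
clock: 16.7
eef_pos: [0.4906, 0.3166, 0.087]
tcp_rot: [[-0.191, 0.981, -0.007], [0.981, 0.191, -0.002], [-0.001, -0.008, -1.0]]
contact_force: [-9.5, -2.2, -0.5]
gripper_width: 0.0003
grip_force: 4.5
```

Request:
carry_out:
  deltas:
    - [[0,-0.03,0],[0,0,0],1]
    - [[0,-0.077,0],[0,0,0],1]
    - [[0,-0.077,0.005],[0,0,0],1]
    - [[-0.035,-0.077,0.005],[0,0,0],1]
    - [[-0.064,-0.077,0.005],[0,0,0],1]

```text
clock: 17.2
eef_pos: [0.4336, 0.2402, 0.0852]
tcp_rot: [[-0.194, 0.981, 0.008], [0.981, 0.194, 0.002], [0.0, 0.008, -1.0]]
contact_force: [0.5, 0.2, 0.2]
gripper_width: -0.0
grip_force: 0.0
```

Request:
carry_out:
  deltas:
    - [[0,0,0],[0,0,0],1]
    - [[0,0.007,0],[0,0,0],1]
    - [[0,0.014,0],[0,0,0],1]
    - [[0,0.018,0],[0,0,0],1]
    - [[0,0.02,0],[0,0,0],1]

```text
clock: 17.7
eef_pos: [0.4502, 0.2443, 0.0834]
tcp_rot: [[-0.192, 0.981, -0.002], [0.981, 0.192, -0.0], [0.0, -0.002, -1.0]]
contact_force: [-3.3, -0.9, 3.0]
gripper_width: 0.0001
grip_force: 1.8
```

Request:
carry_out:
  deltas:
    - [[0,0.001,0],[0,0,0],1]
    - [[0,0.002,0],[0,0,0],1]
    - [[0,0.003,0],[0,0,0],1]
    - [[0,0.004,0],[0,0,0],1]
    - [[0,0.004,0],[0,0,0],1]

```text
clock: 18.2
eef_pos: [0.4542, 0.2444, 0.0833]
tcp_rot: [[-0.191, 0.982, 0.0], [0.982, 0.191, 0.0], [0.0, 0.0, -1.0]]
contact_force: [-3.1, 0.2, 2.5]
gripper_width: -0.0001
grip_force: 1.4
```

Middle is free.

Request:
carry_out:
  deltas:
    - [[0,0.004,-0.001],[0,0,0],1]
    - [[0,0.008,-0.002],[0,0,0],1]
    - [[0,0.012,-0.003],[0,0,0],1]
    - [[0,0.016,-0.004],[0,0,0],1]
    - [[0,0.02,-0.005],[0,0,0],1]

```text
clock: 18.7
eef_pos: [0.4738, 0.248, 0.0877]
tcp_rot: [[-0.191, 0.982, -0.001], [0.982, 0.191, -0.0], [-0.0, -0.001, -1.0]]
contact_force: [-2.4, 0.3, -1.5]
gripper_width: -0.0002
grip_force: 1.0
```

Request:
carry_out:
  deltas:
    - [[0,0.004,0],[0,0,0],1]
    - [[0,0.008,0],[0,0,0],1]
    - [[0,0.012,0],[0,0,0],1]
    - [[0,0.015,0],[0,0,0],1]
    - [[0,0.018,0],[0,0,0],1]

```text
clock: 19.2
eef_pos: [0.4914, 0.2515, 0.088]
tcp_rot: [[-0.191, 0.982, -0.001], [0.982, 0.191, -0.0], [-0.0, -0.001, -1.0]]
contact_force: [-1.8, -1.0, -2.1]
gripper_width: -0.0001
grip_force: 1.3
```

Request:
carry_out:
  deltas:
    - [[0,0.002,0],[0,0,0],1]
    - [[0,0.004,0],[0,0,0],1]
    - [[0,0.006,0],[0,0,0],1]
    - [[0,0.008,0],[0,0,0],1]
    - [[0,0.009,0],[0,0,0],1]

```text
clock: 19.7
eef_pos: [0.5002, 0.2533, 0.0882]
tcp_rot: [[-0.191, 0.982, -0.0], [0.982, 0.191, -0.0], [-0.0, -0.0, -1.0]]
contact_force: [-3.9, -0.1, -2.7]
gripper_width: 0.0
grip_force: 1.5
```

Request:
carry_out:
  deltas:
    - [[0,0.001,0],[0,0,0],1]
    - [[0,0.002,0],[0,0,0],1]
    - [[0,0.003,0],[0,0,0],1]
    - [[0,0.003,0],[0,0,0],1]
    - [[0,0.003,0],[0,0,0],1]

```text
clock: 20.2
eef_pos: [0.5016, 0.2536, 0.0877]
tcp_rot: [[-0.191, 0.982, -0.004], [0.982, 0.191, -0.001], [-0.0, -0.004, -1.0]]
contact_force: [-6.4, -1.9, -1.9]
gripper_width: 0.0003
grip_force: 3.0
```

Request:
carry_out:
  deltas:
    - [[0,0.001,0],[0,0,0],1]
    - [[0,0.002,0],[0,0,0],1]
    - [[0,0.003,0],[0,0,0],1]
    - [[0,0.003,0],[0,0,0],1]
    - [[0,0.003,0],[0,0,0],1]

```text
clock: 20.7
eef_pos: [0.5029, 0.2538, 0.0871]
tcp_rot: [[-0.191, 0.981, -0.007], [0.982, 0.191, -0.002], [-0.0, -0.008, -1.0]]
contact_force: [-8.6, -1.6, 0.1]
gripper_width: 0.0002
grip_force: 4.4
```

All three are at their stops. I'll retreat, rise and check.

Request:
carry_out:
  deltas:
    - [[0,-0.03,0],[0,0,0],1]
    - [[0,-0.08,0],[0,0,0],1]
    - [[0,-0.08,-0.05],[0,0,0],1]
    - [[0,-0.08,-0.1],[0,0,0],1]
    - [[0,-0.08,-0.14],[0,0,0],1]

```text
clock: 21.2
eef_pos: [0.429, 0.2396, 0.2316]
tcp_rot: [[-0.192, 0.981, 0.007], [0.981, 0.192, 0.002], [0.001, 0.007, -1.0]]
contact_force: [1.3, 1.8, 0.6]
gripper_width: 0.0001
grip_force: 0.0
```

Request:
carry_out:
  deltas:
    - [[0,0,0],[0,0,0],1]
    - [[0,0,0],[0,0,0],1]
    - [[0,0,0],[0,0,0],1]
    - [[0,0,0],[0,0,0],1]
    - [[0,0,0],[0,0,0],1]

```text
clock: 21.7
eef_pos: [0.427, 0.2389, 0.2267]
tcp_rot: [[-0.191, 0.982, -0.002], [0.982, 0.191, -0.001], [-0.0, -0.003, -1.0]]
contact_force: [-0.1, -0.0, -0.7]
gripper_width: 0.0001
grip_force: 0.0
```

Run:
```python
from h import *
b=snapshot("wrist")[:,:,::-1];cv2.imwrite("pics/w3.png",b);t=snapshot("top")[:,:,::-1];cv2.imwrite("pics/t3.png",t)
```

```text
(no output)
```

View pics/w3.png

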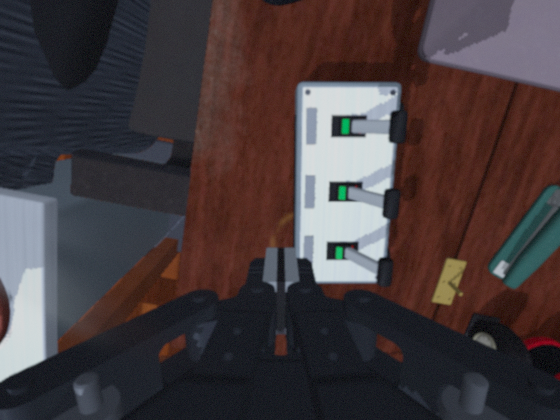

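View pics/t3.png

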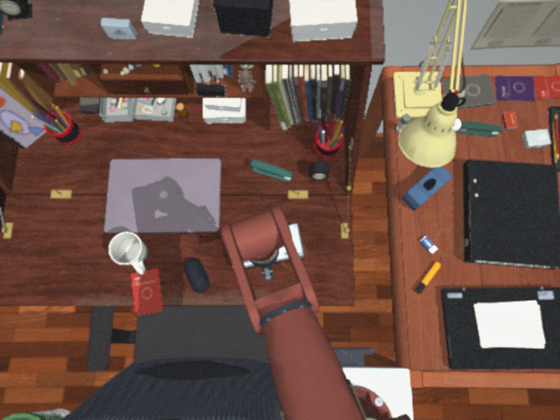

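The wrist picture shows all three grips thrown away from the robot, at (398,127), (391,203) and (385,271), with green showing at each. The top picture shows the other things where they were.

```bash
python3 -c "
from bench import *
print(hand_in())"
```

```text
the job is handed in; nothing more can be done
None
```

I threw all three levers fully on, in the order right, left, middle. The highest force I read was about 12 N, the other things on the desks look undisturbed, and I've handed the job in.

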